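# File a tested pressure meter by its result flag

## Task

The black meter in the blue test dock has just been tested, and the yellow flag on top of the white manometer has fallen over to the green or the red side. Stand the meter on its own on the orange middle of the scan pad, dial up and let go, for at least one second so that it is logged, then take it by its other pair of sides and stand it upright, fully down and in the middle between the two cheeks of the stall of the colour the flag lies on. Handle it gently (thin housing: grip with no more than about 15 N, let go only once it stands, never knock or tip it), keep off the manometer and its flag, and leave everything else on the bench as it is.

Things in the scene. Friction and masses are not known exactly. Their poses are not given: they have to be found in the camera images.
- meter: The black meter to be filed: a box 56 mm along its x, 42 mm along its y, 46 mm tall, 0.25 kg or so, with a round white dial and a small pink cap (4 mm high, at the +x end) on its top. Origin: centre of its underside, z up. It starts standing in the dock, its x along the dock's x. The thin housing stands about 15 N from each finger. Either end may come first in the stall.
- dock: Fixed test dock: aluminium base 80 x 70 mm, 6 mm thick, on which the meter stands, with two blue end cheeks at its +x and -x ends (64 mm apart inside, 6 mm thick, 36 mm wide in y, their tops 66 mm above the bench). Open along +y and -y: there the meter can be gripped across its 42 mm width. Origin: centre of the underside, on the bench.
- scan_pad: Fixed white scan pad 110 x 110 mm, 5 mm thick, with an orange 84 mm square in the middle. Origin: centre of the pad's underside, on the bench. A black code reader, 58 mm tall, belongs to it and occupies x 110 to 160 mm and y 15 to 65 mm in the pad's frame.
- green_stall: Fixed green stall: base 66 mm along x, 90 mm along y, 6 mm thick; upright cheeks at +y and -y, 50 mm apart inside, 6 mm thick, 50 mm long in x, tops 66 mm above the bench (above the meter). The meter stands on the base, its 56 mm length along the stall's x; fingers fit only at the open +x and -x ends. Origin: centre of the underside. It may change places with the red one.
- red_stall: Fixed red stall, the same as the green one in shape, size and axes.
- tester: Fixed white digital manometer, 200 mm deep (x), 230 mm wide (y), 130 mm tall, at the back of the bench. On its top lie a green field (its +y half) and a red field (-y half), with the result flag hinged between them. Not to be touched. Origin: centre of its underside.
- result_flag (a joint): Hinge of the result flag, an 82 mm white arm with a yellow end on top of the manometer: it lies over to one side from the start and stays there: it reads near +1.35 rad on the green field (+y side) or near -1.35 rad on the red field (-y side). 0 is upright.
- spare_meter: Bystander: a grey meter, the same shape as the black one.
- screwdriver: Bystander: screwdriver with orange handle, 180 mm, lying.
- jar: Bystander: amber jar, 52 mm across, 75 mm tall.
- fitting: Bystander: brass fitting, 28 mm across, 40 mm tall.
- wrench: Bystander: steel wrench, 160 mm, lying.
- carton: Bystander: cardboard box 100 x 70 x 50 mm.
- cup: Bystander: blue cup, 72 mm across, 80 mm tall.

How it is judged:
On the way:
1. the meter stands on its own, upright and released, on the orange middle of the scan pad, for 0.8 s (horizontal distance between meter and scan_pad below 0.04 m and z of meter in the frame of scan_pad below 0.009 m and angle between meter's own z axis and vertical below 0.1 rad and linear speed of meter below 0.02 m/s and contact force between the fingers and meter below 0.1 N), for 0.8 s.
At the end, for the whole second after the job is handed in: The meter stands released, at rest and upright (tilt under 0.1 rad) on the base of the stall of the flag's colour: underside under 10 mm above the bench, within 15 mm of the stall's centre, length within 0.2 rad of the stall's x, either way round. The flag still lies on its side (angle between meter's own z axis and vertical below 0.1 rad and linear speed of meter below 0.02 m/s and contact force between the fingers and meter below 0.1 N and ((value of joint result_flag above 0.9 rad and (horizontal distance between meter and green_stall below 0.015 m and angle between the x axis of meter and the x axis of green_stall, either way round below 0.2 rad and z of meter in the frame of green_stall below 0.01 m)) or (value of joint result_flag below -0.9 rad and (horizontal distance between meter and red_stall below 0.015 m and angle between the x axis of meter and the x axis of red_stall, either way round below 0.2 rad and z of meter in the frame of red_stall below 0.01 m)))); the robot touches nothing.
It fails at once if the meter is gripped too hard (over 50 N, both fingers together) (contact force between the fingers and meter above 50 N).
It fails at once if the meter is knocked or pressed against a stall or the scan pad with over 60 N (contact force between meter and green_stall above 60 N or contact force between meter and red_stall above 60 N or contact force between meter and scan_pad above 60 N).
It fails at once if the meter is dropped (out of the fingers with its underside over 14 mm above the bench) or tipped by more than 0.5 rad ((height (world z) of meter above 0.014 m and contact force between the fingers and meter below 0.1 N) or angle between meter's own z axis and vertical above 0.5 rad).
It fails at once if the robot touches the manometer or its flag (contact force between any of the arm, the fingers and tester above 2 N).
It fails at once if another thing on the bench is moved by more than 20 mm (distance of any of spare_meter, screwdriver, jar, fitting, wrench, carton, cup from where it was at the start of the episode above 0.02 m).
It also fails if it takes over 61 s, if anything falls off the work surface, if the arm or the gripper's body presses on something with over 40 N, if the wrist force passes 120 N, or if a joint passes its speed limit or range.

## Robot

A 7-joint arm with a two-finger parallel gripper is mounted at the origin on the work surface. World frame = base frame: x ahead of the robot, y to its left, z up, the work surface at z = 0. Lengths are in m, angles in rad, forces in N, time in s.
With the tool pointing down it reaches from about 0.4 to 0.85 m from the base axis. Payload 6.9 kg.
Tool frame: the origin (TCP) lies between the finger pads; the fingertips stand 17 mm ahead of it and the grasp point (between the pads) lies 2 mm behind it; z points along the fingers, y is the line along which they close (so a half turn about z gives the same grasp; the last joint's range is limited). The gripper opens to 85 mm and grips with 20 to 120 N. Pads are 22 mm wide; open, the fingers measure 114 mm over their backs; the gripper's body (76 mm by 85 mm) begins 54 mm behind the grasp point. The pads swing forward as they close: fully open they stand 13 mm farther back than shut.
Start: joints at [-1.056, 0.507, -0.238, 1.5, 0.126, 1.149, -0.155], TCP at [0.248, 0.573, 0.248] pointing down, gripper open.
Joint ranges: [-3.08, 3.08], [-0.24, 2.05], [-1.43, 1.35], [0, 2.5], [-1.52, 4.66], [0.17, 1.96], [-2.89, 2.89]. Speed limits (rad/s): [2.39, 2.39, 3.14, 3.14, 3.14, 3.14, 3.14].

## Interface

Orientations are given as a unit quaternion [x, y, z, w].
In Python, from cell import get_state, viewer, workorder gives the robot as it stands.
- The arm moves only by the shell command python3 -m handwheel 'ROWS' [FORCE]. ROWS is text: rows parted by semicolons, each of 7 numbers parted by spaces: the shift along the tool's x, y, z each as a share of 20 cm, from -1 to 1, then the turn, a rotation vector about the tool's x, y, z each as a share of pi rad, from -1 to 1, then the opening, from 0 (shut) to 1 (fully open). A call has exactly 8 rows; each row is the pose to reach, as a shift and turn from the pose commanded when the call began, along the tool's axes at that moment, turning the shorter way round; what a row does not reach only later rows make up. A row lasts 1/8 s, in which the tool goes at most 62.5 mm and 10.7 degrees, less where a joint would pass 70% of its speed; a pose out of reach is approached as far as the arm can. A call with a number of a shift or a turn outside -1 to 1 is refused whole. A call with a gripper value outside its range is refused whole. The fingers move at their own pace and stop on an object; FORCE is the grip in N (left out, the last holds). Time passes only in rows, so rows that repeat a pose let the fingers close, or fill a call up. It gives the time, the measured TCP pose, the force, the opening and the grip force at its end, in the units of the state.
- get_state(): the state, without advancing time (a new reading comes with each control period).
- viewer.read_camera(name): name is "side" or "top" or "wrist"; returns a dict with "frame" (420x560x3 uint8, red, green, blue), "depth" (420x560 float32, m along the optical axis (not along the pixel's ray), 0 where there is no reading), "K" (3x3 intrinsics, pixels), "D" ([k1, k2, p1, p2, k3] as OpenCV has them; the pictures are not rectified), "rvec" (rotation vector, rad) and "tvec" (3), from world to camera coordinates, as OpenCV has them. Camera axes: x right, y down, z forward; pixel columns grow to the right and rows downward; lengths in m; the calibration is good to about 2 mm. A picture is of the moment at which its call begins.
- workorder.close_job(): hands the job in; it is judged then, once.
The state is a dict: "t": time; "joint_positions": joint angles; "qd": joint speeds; "effort": joint torques, N m; "position": TCP position; "orientation": TCP orientation; "contact_force": force on the tool from outside, world axes, zero at the start; "moment": the same for the moment, N m; "finger_gap": finger opening in m; "finger_force": force on a finger pad.
Only numpy, scipy, OpenCV 4.12 (cv2) and the standard library are available. Lean on these libraries where they do the work, as an engineer would, in place of code of your own. Each camera call takes 0.05 s, during which the arm holds its last target. There are 200 camera calls.

## Working session

There is one attempt and no reset: what is moved stays moved. The work goes in short steps, Python scripts to look and compute and a shell command to move; the robot and the scene stay as the last step left them, time stands still between calls to the robot, and variables do not carry over. Pictures are saved under pics/ and viewed, at most 10 in all, crops included, and the job is handed in when it is done.

```bash
ls; mkdir -p pics; python3 - <<'E'
from cell import get_state, viewer
import cv2,numpy as np
for n in ("top","side"):
    d=viewer.read_camera(n); cv2.imwrite(f"pics/{n}0.png",d["frame"][:,:,::-1]); np.savez(f"{n}0.npz",**d)
    R=cv2.Rodrigues(np.array(d["rvec"],float))[0]; print(n,(-R.T@np.array(d["tvec"]).ravel()).round(3),np.array(d["K"]).round(1).tolist(),d["D"])
s=get_state(); print(s["t"],s["position"],s["orientation"],s["finger_gap"],s["contact_force"])
E
```

```text
pics
top [0.44  0.034 1.152] [[386.9, 0.0, 282.8], [0.0, 386.9, 208.0], [0.0, 0.0, 1.0]] [-0.07200426  0.          0.          0.          0.        ]
side [-0.213 -0.677  1.138] [[546.6, 0.0, 275.0], [0.0, 546.6, 212.0], [0.0, 0.0, 1.0]] [-0.19596049  0.          0.          0.          0.        ]
0.1 [0.2483346  0.5730765  0.24751547] [ 2.02993788e-01  9.79179686e-01 -7.98105856e-04 -1.64731797e-04] 0.08530717799280205 [-0.4927002  -0.03767398  0.06194947]
```

View pics/top0.png

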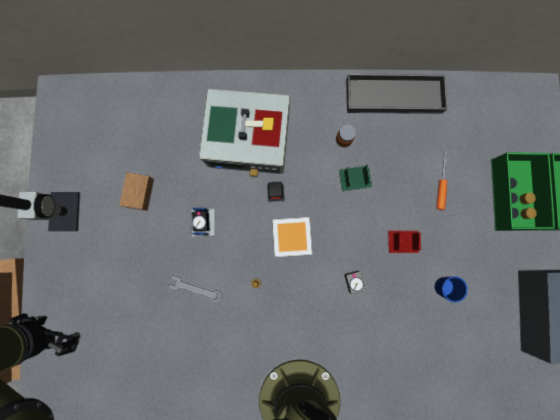

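View pics/side0.png

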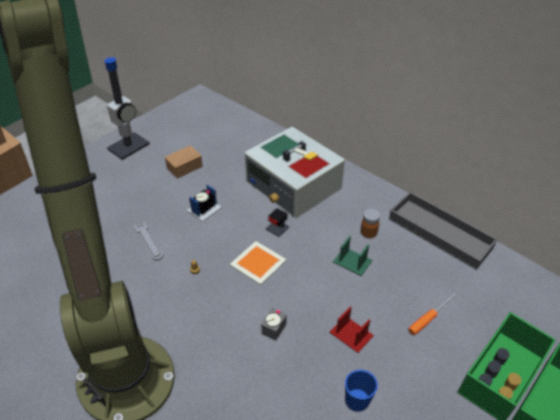

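The flag's yellow end, at top-view pixel (267,124), lies on the red field, so the goal is the red stall near (404,242). The dock with the meter is near (202,222), the pad near (292,237) and the code reader near (276,190). Next I'll enlarge these.

```bash
cat > h.py <<'E'
import cv2,numpy as np
from scipy.spatial.transform import Rotation as Ro
def world(d,uv,z):
    "pixels -> world points on plane z"
    K,D=np.array(d["K"],float),np.array(d["D"],float); R=cv2.Rodrigues(np.array(d["rvec"],float))[0]
    p=cv2.undistortPoints(np.array(uv,float).reshape(-1,1,2),K,D).reshape(-1,2)
    r=np.c_[p,np.ones(len(p))]@R; c=-R.T@np.array(d["tvec"],float).ravel()
    return c+r*((np.atleast_1d(z)-c[2])/r[:,2])[:,None]
def pix(d,X): return cv2.projectPoints(np.array(X,float).reshape(-1,1,3),np.array(d["rvec"],float),np.array(d["tvec"],float),np.array(d["K"],float),np.array(d["D"],float))[0].reshape(-1,2)
def shift(s,p,yaw):
    "rows values from state s to tool-down pose at p, tool x axis heading yaw (mod pi)"
    R0=Ro.from_quat(s["orientation"]); v=R0.inv().apply(np.array(p)-s["position"])/0.2
    c=[]
    for y in (yaw,yaw+np.pi):
        R=Ro.from_matrix(np.array([[np.cos(y),np.sin(y),0],[np.sin(y),-np.cos(y),0],[0,0,-1]]))
        c.append((R0.inv()*R).as_rotvec()/np.pi)
    c.sort(key=np.linalg.norm); return v.round(3),[x.round(3) for x in c]
E
python3 - <<'E'
import cv2,numpy as np
d=np.load("top0.npz"); f=d["frame"][:,:,::-1]
c=[cv2.resize(f[v-26:v+26,u-26:u+26],None,fx=7.5,fy=7.5,interpolation=cv2.INTER_CUBIC) for u,v in ((203,222),(404,242))]
cv2.imwrite("pics/crop.png",np.hstack(c))
# orange square
hsv=cv2.cvtColor(f,cv2.COLOR_BGR2HSV); 
from h import *
m=cv2.inRange(hsv,(8,150,120),(20,255,255)); m[:200]=0;m[280:]=0;m[:,:265]=0;m[:,325:]=0
r=cv2.minAreaRect(cv2.findNonZero(m)); print(r, world(d,cv2.boxPoints(r),.005).round(4).tolist(), world(d,[r[0]],.005))
E
```

```text
((291.8009338378906, 236.51327514648438), (26.1419677734375, 26.1419677734375), 86.18592071533203) [[0.5124, 0.0626, 0.005], [0.5175, -0.0148, 0.005], [0.4404, -0.0196, 0.005], [0.4353, 0.0574, 0.005]] [[0.47626572 0.02139336 0.005     ]]
```

View pics/crop.png

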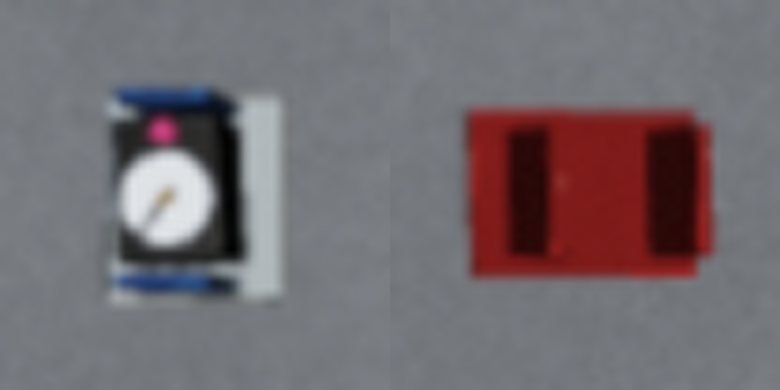

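```bash
python3 - <<'E'
from h import *
d=np.load("top0.npz")
q=lambda L,ou,ov,x0=0:[((u-x0+.5)/7.5-.5+ou,(v+.5)/7.5-.5+ov) for u,v in L]
print("meter top dial,cap",world(d,q([(167,198),(163,130)],177,196),.052).round(4).tolist())
print("meter top corners",world(d,q([(115,117),(218,117),(224,262),(121,262)],177,196),.052).round(4).tolist())
print("dock base",world(d,q([(282,95),(282,300),(110,303),(108,90)],177,196),.006).round(4).tolist())
w=world(d,q([(470,110),(695,108),(695,276),(471,276)],378,216,390),.006);print("stall",w.round(4).tolist(),w.mean(0))
from cell import get_state
s=get_state(); print(shift(s,[.5,.29,.2],0))
E
```

```text
meter top dial,cap [[0.5162, 0.2882, 0.052], [0.5423, 0.2903, 0.052]]
meter top corners [[0.5473, 0.3091, 0.052], [0.5473, 0.2692, 0.052], [0.4918, 0.2658, 0.052], [0.4917, 0.3054, 0.052]]
dock base [[0.5606, 0.2535, 0.006], [0.4789, 0.252, 0.006], [0.4776, 0.3208, 0.006], [0.5627, 0.3236, 0.006]]
stall [[0.4943, -0.265, 0.006], [0.4949, -0.3552, 0.006], [0.4285, -0.353, 0.006], [0.429, -0.2638, 0.006]] [ 0.46166842 -0.30923682  0.006     ]
(array([-1.717, -0.798,  0.239]), [array([-0.001, -0.   , -0.13 ]), array([-0.   ,  0.001,  0.87 ])])
```

```bash
python3 -m handwheel '-.3 -.14 0 0 0 -.05 1;-.6 -.28 0 0 0 -.1 1;-.9 -.42 0 0 0 -.15 1;-1 -.46 0 0 0 -.15 1;-1 -.46 0 0 0 -.15 1;-1 -.46 0 0 0 -.15 1;-1 -.46 0 0 0 -.15 1;-1 -.46 0 0 0 -.15 1' 20; python3 - <<'E'
from h import *
from cell import get_state
print(shift(get_state(),[.50,.287,.25],.066))
E
```

```text
t: 1.1
position: [0.3944, 0.4105, 0.2482]
orientation: [-0.032, 0.999, 0.0, -0.0]
contact_force: [-1.0, 0.6, 0.1]
finger_gap: 0.0856
finger_force: 0.0
(array([-0.487, -0.65 , -0.009]), [array([ 0., -0., -0.]), array([-0., -0.,  1.])])
```

```bash
python3 -m handwheel '-.2 -.25 0 0 0 0 1;-.4 -.5 0 0 0 0 1;-.49 -.65 0 0 0 0 1;-.49 -.65 0 0 0 0 1;-.49 -.65 0 0 0 0 1;-.49 -.65 0 0 0 0 1;-.49 -.65 0 0 0 0 1;-.49 -.65 0 0 0 0 1'; python3 - <<'E'
from h import *
from cell import get_state,viewer
d=viewer.read_camera("wrist"); np.savez("w1.npz",**d); cv2.imwrite("pics/w1.png",d["frame"][:,:,::-1])
print(get_state()["position"])
E
```

```text
t: 2.1
position: [0.501, 0.2865, 0.2483]
orientation: [-0.032, 0.999, 0.0, 0.0]
contact_force: [0.3, 1.0, -0.1]
finger_gap: 0.0855
finger_force: 0.0
[0.50104218 0.28634587 0.24830705]
```

View pics/w1.png

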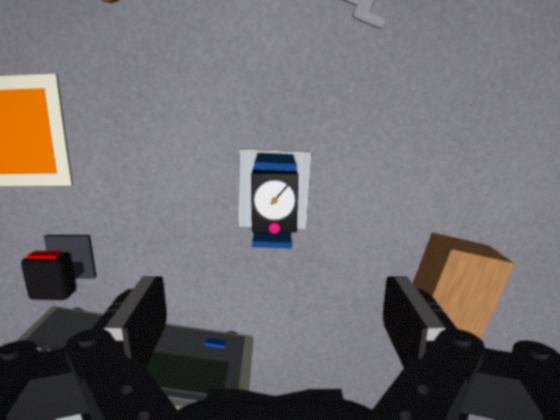

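The wrist view shows the meter's top at roughly (251,171), (298,170), (299,233) and (252,235). Its dial is at (275,200), its pink cap at (275,228), and the dock base corners are (239,150), (311,153), (307,229) and (238,227).

```bash
python3 - <<'E'
from h import *
from cell import get_state
d=np.load("w1.npz")
w=world(d,[(251,171),(298,170),(299,233),(252,235)],.052);print(w.round(4).tolist(),w.mean(0))
print("dial,cap",world(d,[(275,200),(275,228)],.052).round(4).tolist())
print("base",world(d,[(239,150),(311,153),(307,229),(238,227)],.006).round(4).tolist())
m=cv2.inRange(cv2.cvtColor(d["frame"],cv2.COLOR_RGB2HSV),(0,0,150),(180,40,255));m[:175]=0;m[225:]=0;m[:,:252]=0;m[:,298:]=0
r=cv2.minAreaRect(cv2.findNonZero(m));print(r,world(d,[r[0]],.052))
print(d["depth"][200,275], (lambda R:(-R.T@d["tvec"].ravel()))(cv2.Rodrigues(d["rvec"])[0]))
print(shift(get_state(),[.5205,.288,.10],.04))
E
```

```text
[[0.489, 0.2639, 0.052], [0.4854, 0.3045, 0.052], [0.5433, 0.3102, 0.052], [0.548, 0.2676, 0.052]] [0.51642652 0.28652741 0.052     ]
dial,cap [[0.5136, 0.2863, 0.052], [0.5399, 0.2881, 0.052]]
base [[0.4779, 0.2489, 0.006], [0.4763, 0.3193, 0.006], [0.5551, 0.3224, 0.006], [0.5576, 0.2509, 0.006]]
((274.0000305175781, 199.50001525878906), (38.890872955322266, 38.890869140625), 45.0) [[0.51322485 0.28543078 0.052     ]]
0.32996404 [0.42612484 0.28002205 0.37357533]
(array([-0.098,  0.002,  0.742]), [array([ 0.   , -0.   ,  0.007]), array([ 0.   ,  0.   , -0.993])])
```

```bash
python3 -m handwheel '-.08 0 .15 0 0 0 1;-.08 0 .35 0 0 0 1;-.08 0 .55 0 0 0 1;-.08 0 .7 0 0 0 1;-.08 0 .78 0 0 0 1;-.08 0 .78 0 0 0 1;-.08 0 .78 0 0 0 1;-.08 0 .78 0 0 0 1' 20; python3 - <<'E'
from h import *
from cell import get_state,viewer
d=viewer.read_camera("wrist"); np.savez("w2.npz",**d); cv2.imwrite("pics/w2.png",d["frame"][:,:,::-1])
print(shift(get_state(),[.517,.2865,.036],.06))
E
```

```text
t: 3.15
position: [0.5179, 0.2873, 0.0936]
orientation: [-0.031, 1.0, 0.001, 0.001]
contact_force: [-0.9, 0.0, 0.2]
finger_gap: 0.0854
finger_force: 0.0
(array([ 0.005, -0.004,  0.287]), [array([0.   , 0.001, 0.001]), array([-0.001,  0.   , -0.999])])
```

View pics/w2.png

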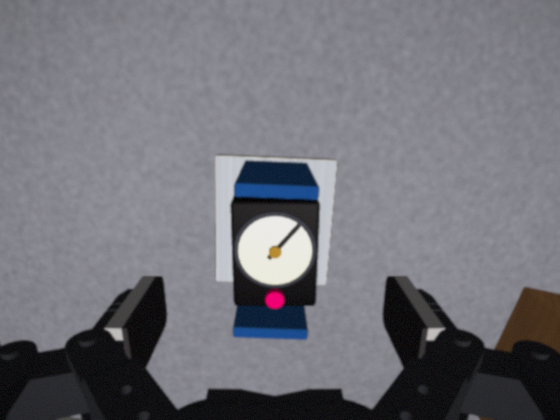

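The meter's top, at (232,199) to (316,305), is centred between the fingers at column 275 and aligned with the tool. I'll go down and grip.

```bash
python3 -m handwheel '0 0 .08 0 0 0 1;0 0 .16 0 0 0 1;0 0 .24 0 0 0 1;0 0 .29 0 0 0 1;0 0 .29 0 0 0 1;0 0 .29 0 0 0 1;0 0 .29 0 0 0 .55;0 0 .29 0 0 0 .55' 20; python3 - <<'E'
from h import *
d=np.load("w2.npz"); w=world(d,[(232,199),(319,200),(316,305),(235,305)],.052);print(w.round(4).tolist(),w.mean(0),world(d,[(275,251),(275,300)],.052))
E
```

```text
t: 4.2
position: [0.5176, 0.287, 0.0347]
orientation: [-0.031, 1.0, 0.0, 0.0]
contact_force: [0.3, -0.5, 0.4]
finger_gap: 0.0517
finger_force: 0.0
[[0.4893, 0.2644, 0.052], [0.4873, 0.3044, 0.052], [0.5421, 0.3084, 0.052], [0.5447, 0.2675, 0.052]] [0.51586277 0.28617388 0.052     ] [[0.51388824 0.28579724 0.052     ]
 [0.54051656 0.28750593 0.052     ]]
```

```bash
python3 -m handwheel '0 0 0 0 0 0 .52;0 0 0 0 0 0 .5;0 0 0 0 0 0 .48;0 0 0 0 0 0 .46;0 0 0 0 0 0 .44;0 0 0 0 0 0 .44;0 0 0 0 0 0 .44;0 0 0 0 0 0 .44' 20
```

```text
t: 5.2
position: [0.5173, 0.2872, 0.0345]
orientation: [-0.031, 1.0, 0.0, 0.0]
contact_force: [-0.9, 1.2, 5.5]
finger_gap: 0.0415
finger_force: 21.5
```

```bash
python3 -m handwheel '0 0 0 0 0 0 .475;0 0 0 0 0 0 .475;0 0 0 0 0 0 .475;0 0 0 0 0 0 .475;0 0 0 0 0 0 .475;0 0 0 0 0 0 .475;0 0 0 0 0 0 .475;0 0 0 0 0 0 .475' 20
```

```text
t: 6.2
position: [0.5174, 0.2872, 0.0345]
orientation: [-0.031, 1.0, 0.0, 0.0]
contact_force: [-1.2, 0.7, 5.9]
finger_gap: 0.0416
finger_force: 21.5
```

```bash
python3 -m handwheel '0 0 -.03 0 0 0 .44;0 0 -.1 0 0 0 .44;0 0 -.18 0 0 0 .44;0 0 -.26 0 0 0 .44;0 0 -.34 0 0 0 .44;0 0 -.4 0 0 0 .44;0 0 -.42 0 0 0 .44;0 0 -.42 0 0 0 .44' 20; python3 - <<'E'
from h import *
from cell import get_state
print(shift(get_state(),[.477,.0214,.11],.062))
E
```

```text
t: 7.2
position: [0.5173, 0.2869, 0.1184]
orientation: [-0.031, 1.0, -0.0, 0.0]
contact_force: [0.0, 0.2, -3.7]
finger_gap: 0.0416
finger_force: 21.0
(array([ 0.284, -1.312,  0.042]), [array([-0.,  0.,  0.]), array([-0., -0., -1.])])
```

```bash
python3 -m handwheel '.02 -.06 0 0 0 0 .44;.04 -.2 0 0 0 0 .44;.08 -.36 0 0 0 0 .44;.12 -.52 0 0 0 0 .44;.16 -.68 0 0 0 0 .44;.2 -.84 0 0 0 0 .44;.22 -.96 0 0 0 0 .44;.23 -1 0 0 0 0 .44' 20; python3 -m handwheel '.02 -.1 0 0 0 0 .44;.04 -.2 0 0 0 0 .44;.05 -.28 0 0 0 0 .44;.05 -.31 0 0 0 0 .44;.05 -.31 .1 0 0 0 .44;.05 -.31 .2 0 0 0 .44;.05 -.31 .25 0 0 0 .44;.05 -.31 .25 0 0 0 .44'; python3 - <<'E'
from h import *
from cell import get_state,viewer
print(shift(get_state(),[.477,.0214,.0335],.062))
d=viewer.read_camera("wrist"); np.savez("w3.npz",**d); cv2.imwrite("pics/w3.png",d["frame"][:,:,::-1])
E
```

```text
t: 8.2
position: [0.483, 0.082, 0.1179]
orientation: [-0.03, 1.0, -0.001, -0.001]
contact_force: [-0.1, 0.1, -3.1]
finger_gap: 0.0418
finger_force: 21.1
t: 9.2
position: [0.4776, 0.0224, 0.0679]
orientation: [-0.032, 1.0, 0.0, -0.001]
contact_force: [-0.4, 0.5, -2.6]
finger_gap: 0.0414
finger_force: 21.1
(array([ 0.003, -0.005,  0.172]), [array([ 0., -0.,  0.]), array([ 0.001,  0.   , -1.   ])])
```

View pics/w3.png

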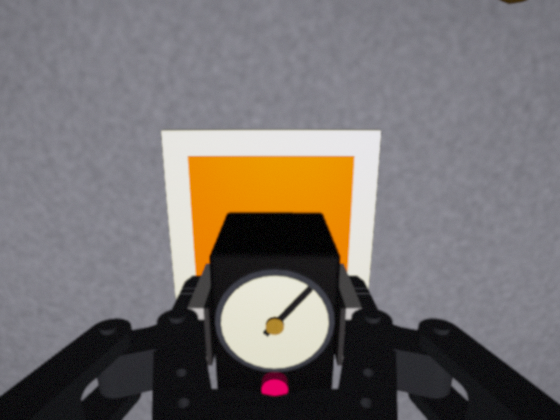

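The meter is held straight between the fingers and centred sideways over the pad, whose edges are at columns 163–380. I'll lower it slowly.

```bash
python3 -m handwheel '0 0 .04 0 0 0 .44;0 0 .09 0 0 0 .44;0 0 .13 0 0 0 .44;0 0 .15 0 0 0 .44;0 0 .16 0 0 0 .44;0 0 .165 0 0 0 .44;0 0 .165 0 0 0 .44;0 0 .165 0 0 0 .44'
```

```text
t: 10.25
position: [0.4778, 0.0219, 0.0354]
orientation: [-0.031, 1.0, -0.0, 0.0]
contact_force: [0.1, -0.6, -2.8]
finger_gap: 0.0414
finger_force: 21.2
```

```bash
python3 -m handwheel '0 0 .003 0 0 0 .44;0 0 .006 0 0 0 .44;0 0 .009 0 0 0 .44;0 0 .012 0 0 0 .44;0 0 .012 0 0 0 .44;0 0 .012 0 0 0 .44;0 0 .012 0 0 0 .44;0 0 .012 0 0 0 .44'
```

```text
t: 11.25
position: [0.4777, 0.0219, 0.0335]
orientation: [-0.031, 1.0, -0.0, 0.0]
contact_force: [-2.6, -0.2, 6.6]
finger_gap: 0.0419
finger_force: 22.3
```

```bash
python3 -m handwheel '0 0 0 0 0 0 .5;0 0 0 0 0 0 .55;0 0 0 0 0 0 .65;0 0 0 0 0 0 .8;0 0 0 0 0 0 1;0 0 0 0 0 0 1;0 0 0 0 0 0 1;0 0 0 0 0 0 1'; python3 -m handwheel '0 0 -.05 0 0 0 1;0 0 -.15 0 0 0 1;0 0 -.3 0 0 0 1;0 0 -.45 0 0 0 1;0 0 -.6 0 0 0 1;0 0 -.6 0 0 0 1;0 0 -.6 0 0 0 1;0 0 -.6 0 0 0 1'; python3 - <<'E'
from h import *
from cell import get_state,viewer
s=get_state(); print(shift(s,[.4765,.0215,s["position"][2]],.062+np.pi/2),s["joint_positions"])
d=viewer.read_camera("wrist"); np.savez("w4.npz",**d); cv2.imwrite("pics/w4.png",d["frame"][:,:,::-1])
E
```

```text
t: 12.25
position: [0.4777, 0.0219, 0.0329]
orientation: [-0.031, 1.0, -0.0, -0.0]
contact_force: [0.1, 0.7, -0.6]
finger_gap: 0.0851
finger_force: 0.0
t: 13.25
position: [0.4771, 0.0219, 0.1521]
orientation: [-0.031, 1.0, -0.0, -0.001]
contact_force: [-0.2, 0.1, -0.2]
finger_gap: 0.0853
finger_force: 0.0
(array([ 0.003, -0.002,  0.   ]), [array([ 0. , -0. , -0.5]), array([-0. , -0. ,  0.5])]) [ 0.13636722  0.40471246 -0.3240765   2.01049582  0.18364344  0.75554289
  1.3355979 ]
```

View pics/w4.png

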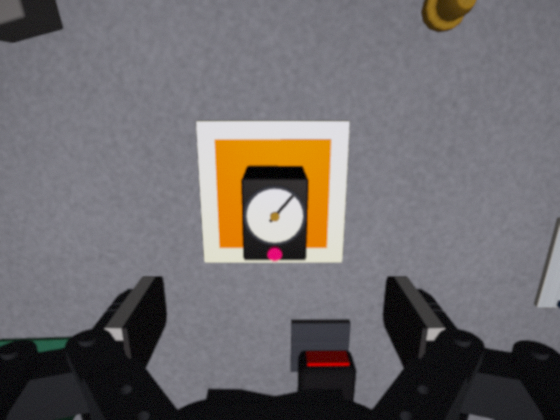

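The meter stands alone on the pad, top corners about (242,179), (307,179), (306,259) and (243,259). It is square to the tool and released.

```bash
python3 -m handwheel '0 0 0 0 0 -.06 1;0 0 0 0 0 -.12 1;0 0 0 0 0 -.18 1;0 0 0 0 0 -.24 1;0 0 0 0 0 -.3 1;0 0 0 0 0 -.36 1;0 0 0 0 0 -.42 1;0 0 0 0 0 -.47 1';  python3 - <<'E'
from h import *
from cell import get_state
d=np.load("w4.npz"); w=world(d,[(242,179),(307,179),(306,259),(243,259)],.051);print(w.round(4).tolist(),w.mean(0),world(d,[(274,216),(274,254)],.051))
b=world(d,[(197,122),(349,122),(343,262),(204,262)],.005); print("pad",b.mean(0))
s=get_state(); print(shift(s,[w[:,0].mean(),w[:,1].mean(),.035],.062+np.pi/2),s["joint_positions"])
E
```

```text
t: 14.3
position: [0.4774, 0.0219, 0.1522]
orientation: [-0.698, 0.716, 0.001, -0.0]
contact_force: [0.5, 0.6, -0.4]
finger_gap: 0.0853
finger_force: 0.0
[[0.4517, -0.0013, 0.051], [0.4492, 0.0386, 0.051], [0.5025, 0.0427, 0.051], [0.5051, 0.0014, 0.051]] [0.4771086  0.02033184 0.051     ] [[0.47425646 0.01983252 0.051     ]
 [0.50023619 0.02148217 0.051     ]]
pad [0.47296911 0.01915484 0.005     ]
(array([0.008, 0.   , 0.586]), [array([ 0.   ,  0.   , -0.028]), array([ 0.   , -0.001,  0.972])]) [ 0.41946716  0.46918398 -0.74172226  2.00672153  0.42765016  0.82567249
  2.54975604]
```

Joint 7 is close to its limit this way round, so I'll turn back for the equivalent grasp.

```bash
python3 -m handwheel '0 0 0 0 0 .06 1;0 0 0 0 0 .12 1;0 0 0 0 0 .18 1;0 0 0 0 0 .24 1;0 0 0 0 0 .3 1;0 0 0 0 0 .36 1;0 0 0 0 0 .42 1;0 0 0 0 0 .48 1'; python3 -m handwheel '0 0 0 0 0 .06 1;0 0 0 0 0 .12 1;0 0 0 0 0 .18 1;0 0 0 0 0 .24 1;0 0 0 0 0 .3 1;0 0 0 0 0 .36 1;0 0 0 0 0 .42 1;0 0 0 0 0 .48 1';  python3 - <<'E'
from h import *
from cell import get_state
s=get_state(); print(shift(s,[.4771,.021,.035],.062+np.pi/2),s["joint_positions"])
E
```

```text
t: 15.3
position: [0.4773, 0.022, 0.1522]
orientation: [-0.016, 1.0, 0.0, -0.001]
contact_force: [-0.7, -0.5, -0.7]
finger_gap: 0.0853
finger_force: 0.0
t: 16.3
position: [0.4773, 0.022, 0.1522]
orientation: [0.669, 0.743, -0.001, -0.0]
contact_force: [0.2, -0.1, -0.4]
finger_gap: 0.0854
finger_force: 0.0
(array([-0.005, -0.001,  0.586]), [array([-0.001,  0.   ,  0.013]), array([-0.   , -0.001, -0.987])]) [-0.17205693  0.39597373  0.10354034  2.01386636 -0.05912418  0.73610217
  0.07124724]
```

```bash
python3 -m handwheel '0 0 .08 0 0 .013 1;0 0 .2 0 0 .013 1;0 0 .32 0 0 .013 1;0 0 .44 0 0 .013 1;-.005 0 .52 0 0 .013 1;-.005 0 .57 0 0 .013 1;-.005 0 .59 0 0 .013 1;-.005 0 .59 0 0 .013 1' 20; python3 -m handwheel '0 0 0 0 0 0 .75;0 0 0 0 0 0 .69;0 0 0 0 0 0 .67;0 0 0 0 0 0 .65;0 0 0 0 0 0 .63;0 0 0 0 0 0 .61;0 0 0 0 0 0 .6;0 0 0 0 0 0 .6' 20
```

```text
t: 17.3
position: [0.4779, 0.021, 0.0349]
orientation: [0.682, 0.731, -0.0, -0.0]
contact_force: [-0.4, -0.3, -0.0]
finger_gap: 0.0856
finger_force: 0.0
t: 18.3
position: [0.4781, 0.021, 0.0353]
orientation: [0.682, 0.731, 0.0, 0.0]
contact_force: [-0.0, 0.6, 5.3]
finger_gap: 0.056
finger_force: 20.1
```

```bash
python3 -m handwheel '0 0 -.03 0 0 0 .6;0 0 -.1 0 0 0 .6;0 0 -.18 0 0 0 .6;0 0 -.26 0 0 0 .6;0 0 -.34 0 0 0 .6;0 0 -.42 0 0 0 .6;0 0 -.48 0 0 0 .6;0 0 -.5 0 0 0 .6' 20;  python3 - <<'E'
from h import *
from cell import get_state
s=get_state(); print(shift(s,[.4617,-.3092,.13],-.01+np.pi/2),s["joint_positions"])
E
```

```text
t: 19.3
position: [0.4781, 0.021, 0.1359]
orientation: [0.682, 0.731, 0.0, 0.0]
contact_force: [0.0, 0.1, -2.5]
finger_gap: 0.056
finger_force: 23.2
(array([-1.641, -0.196,  0.029]), [array([ 0.   , -0.   ,  0.025]), array([ 0.   ,  0.001, -0.975])]) [-0.17409573  0.41987282  0.11085508  2.03450516 -0.07095992  0.68946246
  0.05092919]
```

```bash
python3 -m handwheel '-.06 -.01 0 0 0 0 .6;-.2 -.02 0 0 0 .01 .6;-.36 -.04 0 0 0 .02 .6;-.52 -.06 0 0 0 .025 .6;-.68 -.08 0 0 0 .025 .6;-.84 -.1 0 0 0 .025 .6;-.96 -.12 0 0 0 .025 .6;-1 -.12 0 0 0 .025 .6' 20; python3 -m handwheel '-.08 0 0 0 0 0 .6;-.22 0 0 0 0 0 .6;-.38 0 0 0 0 0 .6;-.54 0 0 0 0 0 .6;-.7 0 0 0 0 0 .6;-.84 0 0 0 0 0 .6;-.94 0 0 0 0 0 .6;-1 0 0 0 0 0 .6' 20; python3 - <<'E'
from h import *
from cell import get_state,viewer
s=get_state(); print(shift(s,[.4617,-.3092,.13],-.01+np.pi/2),s["joint_positions"])
d=viewer.read_camera("wrist"); np.savez("w5.npz",**d); cv2.imwrite("pics/w5.png",d["frame"][:,:,::-1])
E
```

```text
t: 20.3
position: [0.4665, -0.1825, 0.1343]
orientation: [0.712, 0.702, -0.001, -0.0]
contact_force: [0.1, 0.4, -2.9]
finger_gap: 0.0556
finger_force: 23.1
t: 21.3
position: [0.4657, -0.3809, 0.1346]
orientation: [0.711, 0.704, -0.0, -0.0]
contact_force: [-0.4, 1.5, -2.8]
finger_gap: 0.0556
finger_force: 23.1
(array([ 0.358, -0.023,  0.023]), [array([-0., -0.,  0.]), array([ 0., -0., -1.])]) [ 0.56652579  0.57928704  0.12522081  1.71762436 -0.09109854  0.85074499
  0.72187935]
```

View pics/w5.png

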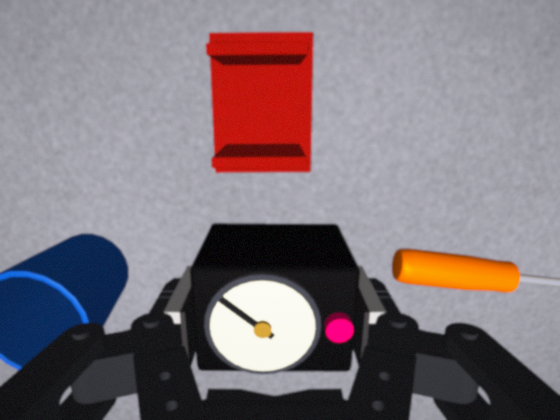

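The held meter is straight in the fingers. The red stall lies near (210–313, 33–171), and I'll enlarge it to measure.

```bash
python3 - <<'E'
import cv2,numpy as np
f=np.load("w5.npz")["frame"][20:185,195:330,::-1]
f=cv2.convertScaleAbs(f,alpha=1.3,beta=20)
cv2.imwrite("pics/c5.png",cv2.resize(f,None,fx=3.6,fy=3.6,interpolation=cv2.INTER_CUBIC))
E
```

```text
(no output)
```

View pics/c5.png

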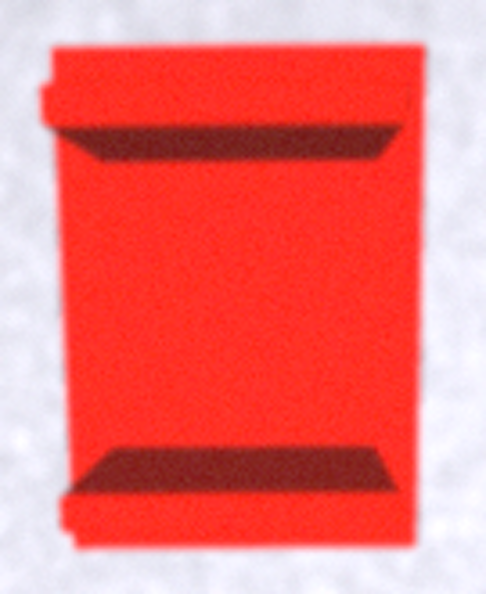

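```bash
python3 - <<'E'
from h import *
from cell import get_state
d=np.load("w5.npz"); q=lambda L:[((u+.5)/3.6-.5+195,(v+.5)/3.6-.5+20) for u,v in L]
for n,L,z in (("base",[(53,46),(425,45),(414,546),(75,547)],.006),("feet",[(100,160),(378,160),(376,447),(108,447)],.006),("tops",[(55,127),(402,125),(397,491),(72,492)],.066)):
    w=world(d,q(L),z); print(n,w[:,:2].round(4).tolist(),w.mean(0).round(4))
w=world(d,[(196,371),(352,369),(341,330)],.15); print(w)
s=get_state(); print(s["position"])
E
```

```text
base [[0.4253, -0.2682], [0.4901, -0.2688], [0.4895, -0.3574], [0.4249, -0.357]] [ 0.4575 -0.3128  0.006 ]
feet [[0.4328, -0.2873], [0.482, -0.2879], [0.4821, -0.3386], [0.4321, -0.3381]] [ 0.4572 -0.313   0.006 ]
tops [[0.4347, -0.288], [0.4814, -0.2882], [0.4813, -0.3378], [0.4346, -0.3375]] [ 0.458  -0.3129  0.066 ]
[[ 0.43693703 -0.4013973   0.15      ]
 [ 0.49268084 -0.40097438  0.15      ]
 [ 0.48788518 -0.3845009   0.15      ]]
[ 0.46550806 -0.38233525  0.13472179]
```

```bash
python3 -m handwheel '.06 -.01 0 0 0 0 .6;.16 -.02 0 0 0 0 .6;.26 -.03 0 0 0 0 .6;.33 -.039 .02 0 0 0 .6;.358 -.039 .06 0 0 0 .6;.358 -.039 .1 0 0 0 .6;.358 -.039 .12 0 0 0 .6;.358 -.039 .12 0 0 0 .6' 20; python3 - <<'E'
from h import *
from cell import get_state,viewer
s=get_state(); print(shift(s,[.4585,-.3107,.0363],-.006+np.pi/2))
w=viewer.read_camera("wrist"); np.savez("w6.npz",**w)
a=viewer.read_camera("side"); u,v=pix(a,[.4585,-.31,.05])[0].astype(int); t=viewer.read_camera("top"); x,y=pix(t,[.4585,-.31,.05])[0].astype(int)
g=lambda f,u,v:cv2.resize(f[v-35:v+35,u-35:u+35],(300,300),interpolation=cv2.INTER_CUBIC)
wf=cv2.resize(w["frame"][190:420,150:410],(500,442))
o=np.zeros((600,800,3),np.uint8); o[:300,500:]=g(a["frame"],u,v); o[300:,500:]=g(t["frame"],x,y); o[:442,:500]=wf
cv2.imwrite("pics/f6.png",o[:,:,::-1])
E
```

```text
t: 22.35
position: [0.4583, -0.3092, 0.1103]
orientation: [0.711, 0.703, -0.0, -0.0]
contact_force: [0.2, -0.5, -3.0]
finger_gap: 0.0554
finger_force: 23.1
(array([-0.008,  0.001,  0.37 ]), [array([-0.   , -0.   , -0.001]), array([-0.   ,  0.   ,  0.999])])
```

View pics/f6.png

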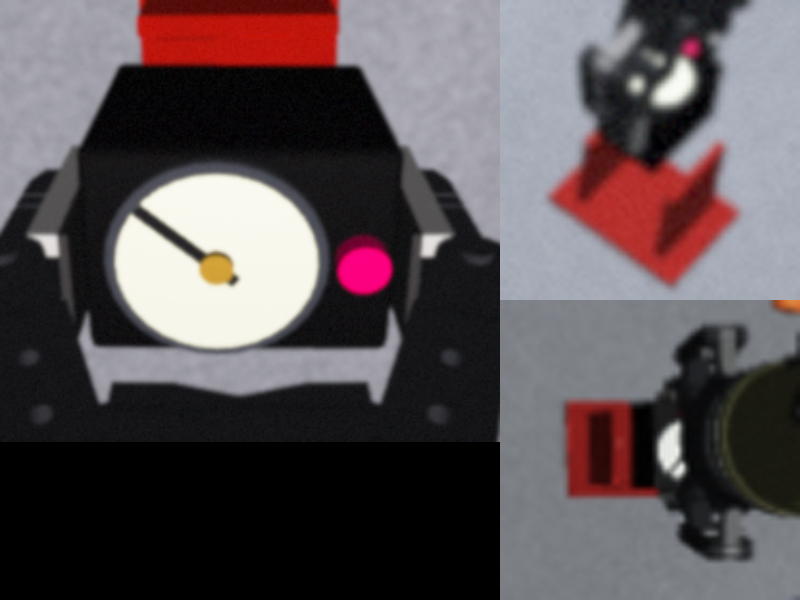

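```bash
python3 - <<'E'
from h import *
d=np.load("w6.npz"); q=lambda L:[(u/1.923+150,v/1.923+190) for u,v in L]
print("camera",-cv2.Rodrigues(d["rvec"])[0].T@d["tvec"].ravel())
print("meter lower edge",world(d,q([(120,66),(360,66)]),.0801).round(4).tolist())
print("strip row 14",world(d,q([(140,14),(335,14)]),.066).round(4).tolist(),"row40 ",world(d,q([(160,38)]),.066).round(4).tolist(),world(d,q([(160,38)]),.006).round(4).tolist())
f=d["frame"][150:236,265].astype(int); print([(150+i,*p) for i,p in enumerate(f)][::2])
E
```

```text
camera [ 0.45855303 -0.23662287  0.23556089]
meter lower edge [[0.4308, -0.2898, 0.0801], [0.4855, -0.2903, 0.0801]]
strip row 14 [[0.4339, -0.2813, 0.066], [0.4813, -0.2817, 0.066]] row40  [[0.4386, -0.2874, 0.066]] [[0.4315, -0.3054, 0.006]]
[(150, np.int64(155), np.int64(65), np.int64(68)), (152, np.int64(191), np.int64(14), np.int64(6)), (154, np.int64(194), np.int64(17), np.int64(13)), (156, np.int64(195), np.int64(21), np.int64(11)), (158, np.int64(193), np.int64(19), np.int64(12)), (160, np.int64(193), np.int64(20), np.int64(8)), (162, np.int64(192), np.int64(24), np.int64(15)), (164, np.int64(192), np.int64(20), np.int64(13)), (166, np.int64(189), np.int64(15), np.int64(6)), (168, np.int64(190), np.int64(17), np.int64(13)), (170, np.int64(190), np.int64(22), np.int64(10)), (172, np.int64(181), np.int64(22), np.int64(15)), (174, np.int64(114), np.int64(14), np.int64(13)), (176, np.int64(84), np.int64(11), np.int64(12)), (178, np.int64(87), np.int64(13), np.int64(9)), (180, np.int64(86), np.int64(13), np.int64(7)), (182, np.int64(83), np.int64(10), np.int64(1)), (184, np.int64(
[... 548 characters left out ...]
nt64(21), np.int64(9)), (208, np.int64(189), np.int64(20), np.int64(8)), (210, np.int64(190), np.int64(23), np.int64(14)), (212, np.int64(192), np.int64(22), np.int64(14)), (214, np.int64(189), np.int64(16), np.int64(6)), (216, np.int64(193), np.int64(22), np.int64(13)), (218, np.int64(192), np.int64(24), np.int64(18)), (220, np.int64(192), np.int64(24), np.int64(15)), (222, np.int64(178), np.int64(16), np.int64(11)), (224, np.int64(88), np.int64(10), np.int64(12)), (226, np.int64(8), np.int64(5), np.int64(8)), (228, np.int64(0), np.int64(0), np.int64(1)), (230, np.int64(9), np.int64(7), np.int64(9)), (232, np.int64(5), np.int64(5), np.int64(6)), (234, np.int64(6), np.int64(5), np.int64(5))]
```

By the wrist view the meter is centred in x and 1.5 mm too far towards +y, which is the offset already worked out. I'll correct it and lower.

```bash
python3 -m handwheel '-.008 0 0 0 0 0 .6;-.008 0 .03 0 0 0 .6;-.008 0 .07 0 0 0 .6;-.008 0 .11 0 0 0 .6;-.008 0 .14 0 0 0 .6;-.008 0 .16 0 0 0 .6;-.008 0 .16 0 0 0 .6;-.008 0 .16 0 0 0 .6' 20
```

```text
t: 23.5
position: [0.4587, -0.3102, 0.0791]
orientation: [0.711, 0.704, 0.0, 0.0]
contact_force: [0.2, 0.8, -3.6]
finger_gap: 0.0556
finger_force: 23.1
```

```bash
python3 -m handwheel '0 0 .03 0 0 0 .6;0 0 .07 0 0 0 .6;0 0 .11 0 0 0 .6;0 0 .15 0 0 0 .6;0 0 .18 0 0 0 .6;0 0 .19 0 0 0 .6;0 0 .195 0 0 0 .6;0 0 .195 0 0 0 .6' 20
```

```text
t: 24.5
position: [0.4587, -0.3102, 0.04]
orientation: [0.711, 0.704, 0.0, 0.0]
contact_force: [0.5, -0.9, -3.1]
finger_gap: 0.0559
finger_force: 23.1
```

Nothing has touched so far, with about 3.7 mm left.

```bash
python3 -m handwheel '0 0 .004 0 0 0 .6;0 0 .008 0 0 0 .6;0 0 .012 0 0 0 .6;0 0 .015 0 0 0 .6;0 0 .017 0 0 0 .6;0 0 .018 0 0 0 .6;0 0 .018 0 0 0 .6;0 0 .018 0 0 0 .6' 20
```

```text
t: 25.5
position: [0.4587, -0.3101, 0.0364]
orientation: [0.71, 0.704, 0.0, 0.0]
contact_force: [-1.4, 2.1, -0.6]
finger_gap: 0.0556
finger_force: 23.3
```

```bash
python3 -m handwheel '0 0 .001 0 0 0 .6;0 0 .002 0 0 0 .6;0 0 .003 0 0 0 .6;0 0 .004 0 0 0 .6;0 0 .004 0 0 0 .6;0 0 .004 0 0 0 .6;0 0 .004 0 0 0 .6;0 0 .004 0 0 0 .6' 20
```

```text
t: 26.5
position: [0.4586, -0.3102, 0.0363]
orientation: [0.711, 0.704, 0.0, 0.0]
contact_force: [-2.7, 2.4, 9.8]
finger_gap: 0.0557
finger_force: 24.5
```

Firmly down, with the bench side pushing up. I'll release it slowly and rise.

```bash
python3 -m handwheel '0 0 0 0 0 0 .66;0 0 0 0 0 0 .7;0 0 0 0 0 0 .78;0 0 0 0 0 0 .9;0 0 0 0 0 0 1;0 0 0 0 0 0 1;0 0 0 0 0 0 1;0 0 0 0 0 0 1'; python3 -m handwheel '0 0 -.05 0 0 0 1;0 0 -.15 0 0 0 1;0 0 -.3 0 0 0 1;0 0 -.45 0 0 0 1;0 0 -.6 0 0 0 1;0 0 -.7 0 0 0 1;0 0 -.75 0 0 0 1;0 0 -.75 0 0 0 1'; python3 - <<'E'
from h import *
from cell import viewer
d=viewer.read_camera("wrist"); f=d["frame"]; hsv=cv2.cvtColor(f,cv2.COLOR_RGB2HSV)
W=cv2.inRange(hsv,(0,0,170),(180,60,255)); n,l,st,c=cv2.connectedComponentsWithStats(W)
for i in range(1,n):
    if st[i,4]>300: print("white",st[i],world(d,[c[i]],.052).round(4))
P=cv2.inRange(hsv,(155,120,150),(175,255,255)); p=cv2.findNonZero(P); print("cap",len(p),world(d,[p.reshape(-1,2).mean(0)],.056).round(4))
cv2.imwrite("w7.png",f[:,:,::-1])
E
```

```text
t: 27.5
position: [0.4586, -0.3101, 0.0355]
orientation: [0.71, 0.704, -0.0, -0.0]
contact_force: [0.3, 0.7, 0.4]
finger_gap: 0.0856
finger_force: 0.0
t: 28.5
position: [0.4588, -0.3103, 0.1861]
orientation: [0.711, 0.704, 0.0, 0.001]
contact_force: [-1.1, -0.3, -0.3]
finger_gap: 0.0854
finger_force: 0.0
white [ 244  180   49   48 1726] [[ 0.4543 -0.3114  0.052 ]]
cap 138 [[ 0.4794 -0.3111  0.056 ]]
```

```bash
python3 -c "
from cell import workorder; print(workorder.close_job())"
```

```text
the job is handed in; nothing more can be done
None
```

The meter stood released on the scan pad for over a second and now stands upright and released in the red stall, the flag's colour, about 1–2 mm from centre by the wrist camera. The job was handed in around 28.5 s, with no verdict shown; the pad force read 20–24 N against your 15 N advice because the gripper's minimum is 20 N.

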